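# Load the reading carriage and index it at the head

### The job

Lay the insert plate with the round window in the pocket of the rail carriage while the carriage is still at its loading end, and press it down past the two spring balls until it sits level on the pocket floor. Then grip the carriage by its upright knob and slide it along the rail towards the reading head until you feel its ball drop into the notch between the two catch pins, so the plate is under the lens. Finish there, still gripping the knob with the carriage at rest in the notch; leave the other plate and the things on the bench where they are.

Things in the scene. Friction and masses are not known exactly. Their poses are not given: they have to be found in the camera images.
- rail_base: Fixed low grey bench rail, 80 x 290 mm (its y from -138 to +153 mm), two steel rods along its own y; bed top 18 mm above the table, end blocks 27 mm. Origin on the table, midway across. Its +y is the sliding direction from the loading end to the reading head; its place and yaw vary.
- carriage: Aluminium carriage, 60 x 157 x 6 mm, sliding on the rail along rail_base +y (140 mm travel, 1 to 2 N drag). Origin: centre of its pocket's floor, 34 mm above the table; axes parallel to rail_base. Starts at the loading end, 70 to 125 mm short of the notch. A sprung 10 mm detent ball stands out of its +x edge at y = +44.5 mm.
- pocket (a point): Pocket floor centre (= carriage origin). Takes a 40 x 80 mm plate, length along carriage y, 1.3 to 1.5 mm play a side. Walls at both y ends and corner lips (|y| 27 to 41 mm) rise 12 mm, flared to 15; sides between open for fingers. Each end wall has a sprung 9 mm ball, centre 8 mm up: a plate laid in rests on them 10 mm up; about 3 to 15 N snaps it (maybe one end first) to the floor.
- knob_grip (a point): Grip point of the carriage's upright round black knob: 16 mm diameter, 38 mm tall, top 72 mm above the table, 85 mm from the pocket centre on the carriage's -y side. The point is on the knob's axis, 58 mm above the table. Grip from above, fingers closing along rail_base x (in y the pocket wall is 37 mm away).
- reading_head: Fixed head: foot and post beside the rail (its +x side), arm over the rail with a lens, lower end 59 mm, top 92 mm above the table. Origin on the table under the lens; axes parallel to rail_base. Its place along the rail varies. The carriage is in the notch when its origin is under the lens (same y in rail_base axes).
- notch (a point): Notch between two upright 10 mm steel catch pins, 14 mm apart along the rail, on the reading head, 38 mm above the table, [41.5, 44.5] mm in reading_head x, y. The carriage's ball meets the first pin 16 mm before the notch, needs 4 to 7 N (drag included) to climb it, is pulled in over the last 7 mm and needs as much to leave.
- plate_round: The loose insert plate to load: grey, 40 x 80 x 6 mm, 60 g, solid, with a ROUND window of 26 mm in the middle (a flush pane, it can be pressed on). Origin: centre of the underside; long side along its y, z up. Lies flat on the table; which of two places it lies in varies, and its yaw.
- plate_slot: The other loose insert plate: same material and size but with a long RECTANGULAR window (14 x 48 mm). Stays where it is.
- bench_timer: Small white bench timer, 52 x 62 x 23 mm, origin under its centre. Bystander.
- tip_box: Blue pipette tip box with clear lid, 71 x 118 x 62 mm, origin under its centre. Bystander.
- slide_carton: Flat carton, 56 x 82 x 34 mm, origin under its centre. Bystander.
- oil_bottle: Small amber bottle with black dropper cap, 28 mm across, 60 mm tall, origin under its centre. Bystander behind the rail.
Not all that is in view belongs to the job. What is shaped like the plate_round but yellow is not meant. What is shaped like the reading_head but yellow is not meant.

How it is judged:
By the outcome, as a careful person would: the job done as asked, in the order asked, and still so for the second after the job is handed in, while the arm keeps its last pose, push and grip.
It also fails if it takes over 66 s, if anything falls off the work surface, if the arm or the gripper's body presses on something with over 40 N, if the wrist force passes 120 N, or if a joint passes its speed limit or range.

### The arm

A 6-joint arm with a two-finger parallel gripper is mounted at the origin on a cart in front of the work surface, level with it; the furniture and walls round the work are solid. World frame = base frame: x ahead of the robot, y to its left, z up, the work surface at z = 0. Lengths are in m, angles in rad, forces in N, time in s.
With the tool pointing down it reaches from about 0.25 to 0.725 m from the base axis. Payload 4 kg.
Tool frame: the origin (TCP) lies between the finger pads, 19 mm behind the fingertips; this is the grasp point; z points along the fingers, y is the line along which they close (so a half turn about z gives the same grasp; the last joint's range is limited). The gripper opens to 85 mm and grips with 20 to 120 N. Pads are 22 mm wide; open, the fingers measure 114 mm over their backs; the gripper's body (76 mm by 85 mm) begins 54 mm behind the grasp point. The pads swing forward as they close: fully open they stand 13 mm farther back than shut.
Start: joints at [1.314, 0.241, 0.005, 1.335, 0, 1.571], TCP at [0.127, 0.484, 0.25] pointing down, gripper open.
Joint ranges: [-2.72, 2.72], [-1.05, 1.87], [-1.09, 1.28], [-1.99, 2.15], [-1.42, 1.44], [-3.14, 3.14]. Speed limits (rad/s): [2.79, 2.79, 3.14, 3.14, 3.14, 3.14].

### API

Orientations are given as a unit quaternion [x, y, z, w].
In Python, from workcell import get_obs, imaging, order gives the robot as it stands.
- The arm moves only by the tool apply_moves, never from a script. Its argument "targets" is a list that holds one entry, the list of rows, each a list of 5 numbers: the shift along the world's x, y, z in units of 40 mm (1.0 is 40 mm), then the turn about the world's z in degrees, then the gripper command: -1 is shut, 1 is fully open, values between are in proportion. In form: [[[dx, dy, dz, turn, fingers], ...]]. A call has 1 to 8 rows; each row shifts and turns the commanded pose from where the row before left it; what a row does not reach is not made up. A row lasts 1/12 s, in which the tool goes at most 41.7 mm and 7.16 degrees, less where a joint would pass 70% of its speed; a pose out of reach is approached as far as the arm can. A call is refused whole if a number of a shift passes 1 or a number of a turn 7.16, either way. A call with a gripper value outside its range is refused whole. The fingers move at their own pace and stop on an object; the grip force is fixed at half the most. Time passes only in rows, so rows that do not move let the fingers close. It gives the time, the measured TCP pose, the force, the opening and the grip force at its end, in the units of the state.
- get_obs(): the state, without advancing time (a new reading comes with each control period).
- imaging.camera(name): name is "scene" or "top"; returns (picture, depth): 384x512x3 uint8, blue, green, red; 384x512 float32, m along the optical axis (not along the pixel's ray), 0 where there is no reading.
- imaging.get_calibration(name): a dict with "camera_matrix" (3x3 intrinsics, pixels), "eye" and "rotation" of the camera in the world. Camera axes: x right, y down, z forward; pixel columns grow to the right and rows downward; lengths in m; the calibration is good to about 2 mm. A picture is of the moment at which its call begins. get_calibration takes no time and is no camera call.
- order.job_done(): hands the job in; it is judged then, once.
The state is a dict: "clock": time; "joint_pos": joint angles; "joint_vel": joint speeds; "tau": joint torques, N m; "eef_pos": TCP position; "tool_rot": TCP orientation; "ft_force": force on the tool from outside, world axes, zero at the start; "ft_torque": the same for the moment, N m; "grip_width": finger opening in m; "grasp_force": force on a finger pad.
Only numpy, scipy, OpenCV 4.12 (cv2) and the standard library are available. Lean on these libraries where they do the work, as an engineer would, in place of code of your own. Each camera call takes 0.05 s, during which the arm holds its last target. There are 200 camera calls.

## Working session

There is one attempt and no reset: what is moved stays moved. The work goes in short steps, Python scripts to look and compute and a tool call to move; the robot and the scene stay as the last step left them, time stands still between calls to the robot, and variables do not carry over. Pictures are saved under pics/ and viewed, at most 10 in all, crops included, and the job is handed in when it is done.

Besides the shell and the picture viewer there is one more tool, called after "Request:" as name(argument=value, ...), one argument or row to a line, values as JSON. apply_moves: Moves the arm, as the interface text tells. Its arguments: {"type":"object","properties":{"targets":{"type":"array","items":{"type":"array","items":{"type":"array","items":{"type":"number"}}}}},"required":["targets"]}

```bash
mkdir -p pics
cat > h.py <<'E'
import numpy as np, cv2
from workcell import get_obs, imaging, order
def cloud(name):
    im,d=imaging.camera(name); c=imaging.get_calibration(name)
    K=np.array(c["camera_matrix"]);R=np.array(c["rotation"]);e=np.array(c["eye"])
    v,u=np.mgrid[:384,:512]
    p=np.stack([(u-K[0,2])/K[0,0]*d,(v-K[1,2])/K[1,1]*d,d],-1)@R.T+e
    p[d==0]=np.nan
    return im,d,p
E
python3 - <<'E'
from h import *
for n in("scene","top"):
    im,d,p=cloud(n); cv2.imwrite(f"pics/{n}0.png",cv2.resize(im,(768,576),interpolation=cv2.INTER_CUBIC)); np.savez(f"{n}0.npz",im=im,p=p)
    c=imaging.get_calibration(n);print(n,c)
print(get_obs())
E
```

```text
Traceback (most recent call last):
  File "h.py", line 7, in cloud
    p=np.stack([(u-K[0,2])/K[0,0]*d,(v-K[1,2])/K[1,1]*d,d],-1)@R.T+e
      ~~~~~~~~~~~~~~~~~~~~~~~~~~~~~~~~~~~~~~~~~~~~~~~~~~~~~~~~^~~~
ValueError: matmul: Input operand 1 has a mismatch in its core dimension 0, with gufunc signature (n?,k),(k,m?)->(n?,m?) (size 4 is different from 3)
```

Rotation is a quaternion.

```bash
sed -i 's/R=np.array(c\["rotation"\])/R=Rotation.from_quat(c["rotation"]).as_matrix()/; 1a from scipy.spatial.transform import Rotation' h.py
python3 - <<'E'
from h import *
for n in("scene","top"):
    im,d,p=cloud(n); cv2.imwrite(f"pics/{n}0.png",cv2.resize(im,(768,576),interpolation=cv2.INTER_CUBIC)); np.savez(f"{n}0.npz",im=im,p=p)
    c=imaging.get_calibration(n);print(n,c)
    h=np.round(p[...,2],3); print(np.nanpercentile(h,[5,25,50,75,95]))
print(get_obs())
E
```

```text
scene {'camera_matrix': array([[469.21243165,   0.        , 256.59294703],
       [  0.        , 469.21243165, 198.35118224],
       [  0.        ,   0.        ,   1.        ]]), 'eye': array([-0.12167831, -0.60654485,  0.61259508]), 'rotation': array([ 0.82308626, -0.26677925,  0.14326446, -0.48045096])}
[-0.002  0.002  0.099  0.279  0.415]
top {'camera_matrix': array([[444.15393803,   0.        , 259.33043682],
       [  0.        , 444.15393803, 193.87887855],
       [  0.        ,   0.        ,   1.        ]]), 'eye': array([0.18785032, 0.19116194, 1.3725459 ]), 'rotation': array([-0.69875777,  0.70909546, -0.06695276,  0.06662233])}
[-0.756  0.001  0.088  0.392  0.711]
{'clock': 0.15, 'joint_pos': array([ 1.31400750e+00,  2.41244898e-01,  4.03072864e-03,  1.33519830e+00,
       -7.34752308e-06,  1.57083170e+00]), 'joint_vel': array([-0.00047242, -0.00115026,  0.00256551, -0.00075385,  0.00101216,
        0.00010756]), 'tau': array([ 2.13203980e-04, -3.72633719e+01,  2.52638948e+01,  1.23970181e-02,
       -2.48631068e-05, -3.97569721e-06]), 'eef_pos': array([0.12687577, 0.48316964, 0.24931383]), 'tool_rot': array([ 1.28059438e-01,  9.91766166e-01, -8.01891768e-04, -9.98092786e-05]), 'ft_force': array([-0.24060782, -0.14458123,  0.10890446]), 'ft_torque': array([ 0.01309455, -0.00283532,  0.01308202]), 'grasp_force': 0.0, 'grip_width': 0.08534424112701723}
```

View pics/top0.png

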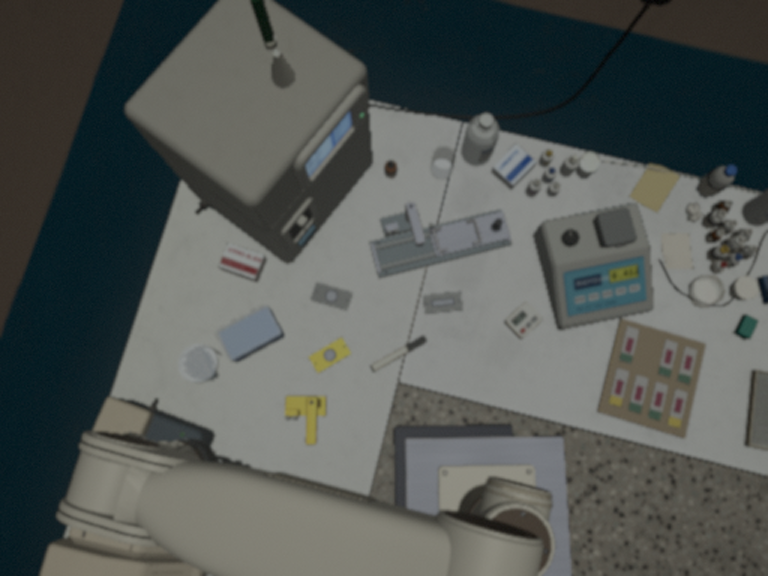

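View pics/scene0.png

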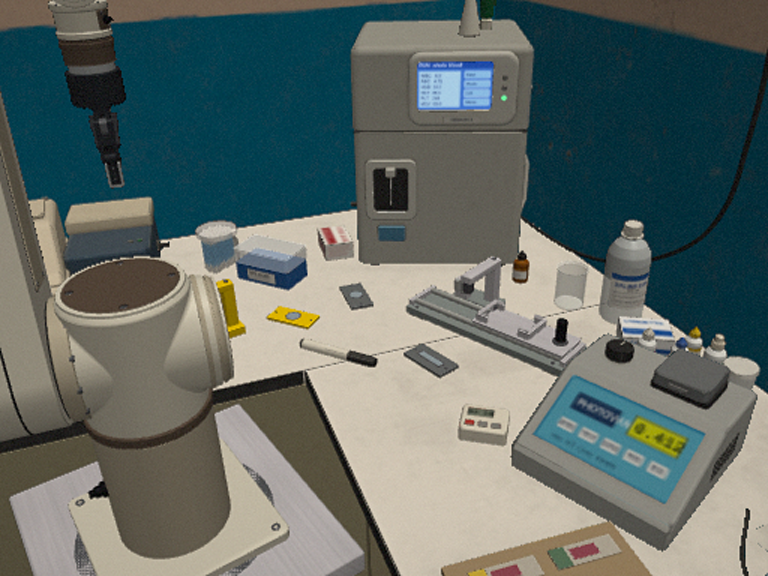

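Candidates for the plate in top0 (768-px view): (331,296) is grey with a round window and fits. (442,302) is grey with a rectangular slot, so it is plate_slot. (330,355) is yellow, so it's a decoy. The real head is the grey one at (410,225), and the yellow copy is at (308,415). The rail runs from (375,262) to (510,222), with the knob at (497,226), so +y points left in the picture. Next I'll rectify both views for measurement and enlarge the candidates.

```bash
cat >> h.py <<'E'
def proj(name,P):
    c=imaging.get_calibration(name);K=np.array(c["camera_matrix"]);R=Rotation.from_quat(c["rotation"]).as_matrix()
    q=(np.asarray(P,float)-np.array(c["eye"]))@R@K.T
    return (q[...,:2]/q[...,2:]).astype(np.float32)
def rect(name,im,o,ang,sx,sy,z,s=0.0005):
    # picture right = local +y, picture down = local +x, centred on o
    c,sn=np.cos(ang),np.sin(ang)
    a,b=np.meshgrid(np.arange(-sy,sy,s),np.arange(-sx,sx,s))
    P=np.stack([o[0]+c*b-sn*a,o[1]+sn*b+c*a,np.full_like(a,z)],-1)
    m=proj(name,P); return cv2.remap(im,m[...,0],m[...,1],cv2.INTER_CUBIC)
E
python3 - <<'E'
from h import *
t=np.load("top0.npz");s=np.load("scene0.npz")
def pt(x,y): return np.round(t["p"][int(y/1.5),int(x/1.5)],4)
for n,x,y in[("round",331,296),("slot",442,302),("knob",497,226),("head",413,222),("railL",378,258),("railR",506,240),("pocket",458,236)]: print(n,pt(x,y))
o=t["p"][int(296/1.5),int(331/1.5)]
for nm,(x,y) in{"round":(331,296),"slot":(442,302)}.items():
    o=pt(x,y)
    for cam,dd in(("top",t),("scene",s)):
        r=rect(cam,dd["im"],o,0,.06,.06,.006)
        g=cv2.GaussianBlur(cv2.cvtColor(r,cv2.COLOR_BGR2GRAY),(0,0),2)
        th,b=cv2.threshold(g,0,255,cv2.THRESH_BINARY_INV+cv2.THRESH_OTSU)
        cs,_=cv2.findContours(b,cv2.RETR_EXTERNAL,cv2.CHAIN_APPROX_NONE)
        k=max(cs,key=cv2.contourArea);(cx,cy),wh,a=cv2.minAreaRect(k)
        print(nm,cam,"world",o[0]+(cy-120)*.0005,o[1]+(cx-120)*.0005,"size mm",np.array(wh)/2,"ang",a)
        cv2.imwrite(f"/tmp/{nm}{cam}.png",r)
im=np.vstack([np.hstack([cv2.imread(f"/tmp/{n}{c}.png") for c in("top","scene")]) for n in("round","slot")])
cv2.imwrite("pics/cand.png",im)
# rail strip
a,b=pt(378,258)[:2],pt(506,240)[:2]
k,l=pt(497,226)[:2],pt(413,222)[:2]
d=(a-b)/np.linalg.norm(a-b);print("dir a->",d,np.degrees(np.arctan2(-d[0],d[1])))
E
```

```text
round [nan nan nan]
slot [ 0.4266  0.08   -0.002 ]
knob [ 0.5713 -0.0321  0.0654]
head [0.5716 0.1399 0.0941]
railL [0.517  0.2106 0.0196]
railR [ 0.5506 -0.0565  0.0243]
pocket [0.5588 0.0447 0.0351]
round top world nan nan size mm [119.5 119.5] ang 90.0
round scene world nan nan size mm [119.5 119.5] ang 90.0
slot top world 0.42393853912353513 0.07836907196044922 size mm [44.89631271 83.38552094] ang 83.75808715820312
slot scene world 0.42467667541503906 0.07295603179931641 size mm [45.99752045 89.27485657] ang 85.5074234008789
dir a-> [-0.12481191  0.99218042] 7.169894161864008
```

View pics/cand.png

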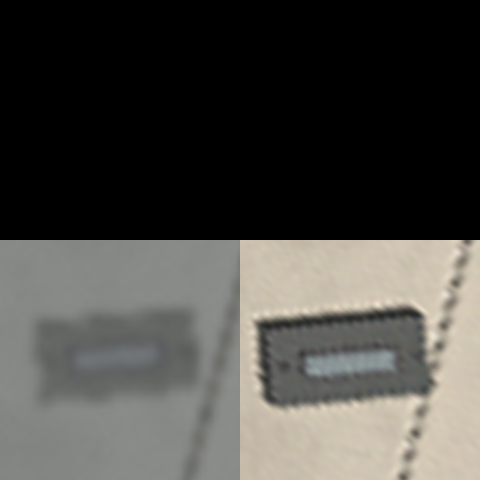

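The lower crops confirm plate_slot, with its rectangular window. The round plate's pixel had no depth reading, so I'll use the table plane instead and rectify the rail as well.

Run:
```python
from h import *
t=np.load("top0.npz");s=np.load("scene0.npz")
o=np.nanmedian(t["p"][192:203,214:229].reshape(-1,3),0);print("round o",o)
tiles=[]
for cam,dd in(("top",t),("scene",s)):
    r=rect(cam,dd["im"],o,0,.05,.06,.006)
    g=cv2.GaussianBlur(cv2.cvtColor(r,cv2.COLOR_BGR2GRAY),(0,0),2)
    th,b=cv2.threshold(g,0,255,cv2.THRESH_BINARY_INV+cv2.THRESH_OTSU)
    cs,_=cv2.findContours(b,cv2.RETR_EXTERNAL,cv2.CHAIN_APPROX_NONE)
    k=max(cs,key=cv2.contourArea);(cx,cy),wh,a=cv2.minAreaRect(k)
    print("round",cam,"world",o[0]+(cy-100)*.0005,o[1]+(cx-120)*.0005,"size",np.array(wh)/2,"ang",a)
    tiles.append(r)
a=np.radians(7.2); c0=np.array([.552,.075])
out=[np.hstack(tiles+[np.zeros((200,320,3),np.uint8)])]
r1=rect("scene",s["im"],c0,a,.05,.16,.046,.0004); r2=rect("top",t["im"],c0,a,.05,.16,.046,.0004)
out=np.vstack([out[0]]+[r[:,:800] for r in(r1,)]);
cv2.imwrite("pics/rail.png",np.vstack([cv2.resize(out,(800,out.shape[0])) ]))
# depth in rail frame
for nm,dd in(("top",t),("scene",s)):
    p=dd["p"].reshape(-1,3);q=p-np.r_[c0,0]
    x=q[:,0]*np.cos(a)+q[:,1]*np.sin(a);y=-q[:,0]*np.sin(a)+q[:,1]*np.cos(a);z=p[:,2]
    w=(abs(x)<.06)&(abs(y)<.17)
    def st(n,m):
        m=m&w; print(nm,n,m.sum(),"x",np.round(np.percentile(x[m],[2,50,98])*1e3,1),"y",np.round(np.percentile(y[m],[2,50,98])*1e3,1)) if m.sum() else None
    st("bed",(z>.013)&(z<.03)); st("knob",(z>.055)&(y<-.07)); st("head>80",z>.08); st("42-50",(z>.041)&(z<.052)); st("31-37",(z>.030)&(z<.037))
```

```text
round o [0.4409802  0.30865138 0.00727088]
round top world 0.4408182739763872 0.30973857708905933 size [82.76766968 42.67993927] ang 17.145549774169922
round scene world 0.4419819359331743 0.3021408483598113 size [91.20797729 43.59338379] ang 17.223434448242188
top bed 1328 x [-49.4 -12.7  53.6] y [-134.9   69.4  145.3]
top knob 31 x [ 4.6 10.2 19.4] y [-118.6 -110.9 -105. ]
top head>80 174 x [-14.6  21.3  57.7] y [44.  56.5 68.3]
top 42-50 166 x [-27.2  20.   44.9] y [-101.4   12.4  112.6]
top 31-37 634 x [-31.5   3.6  37.6] y [-130.5  -45.9  116.2]
scene bed 1665 x [-49.6 -19.4  55. ] y [-142.3   48.3  138.9]
scene knob 65 x [ 4.5  8.6 17.3] y [-124.6 -118.5 -110.3]
scene head>80 204 x [-14.7  17.2  58.7] y [38.8 46.8 61.9]
scene 42-50 282 x [-26.7  10.1  59. ] y [-122.7   -2.2  105.7]
scene 31-37 862 x [-27.8   2.8  50.7] y [-135.   -53.5   59.9]
```

View pics/rail.png

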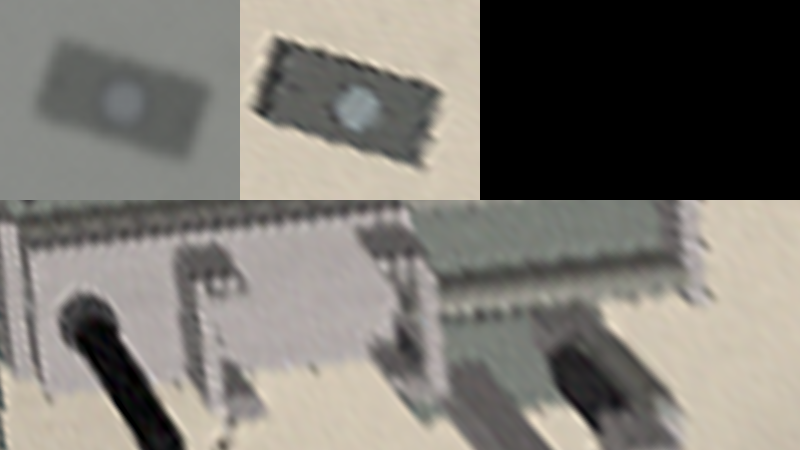

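Round plate confirmed: the top-row crops show a grey plate with a round pane at about (122,101). It is near (0.442, 0.309) with yaw about -17°. The strip below shows the carriage, with the knob at (90,320) and the pocket between the two end walls, plus the rail and the head. Moving now.

Request:
apply_moves(
  targets=[
    [[0.79, -0.436, 0, -7.1, 1], [0.79, -0.436, 0, -7.1, 1], [0.79, -0.436, 0, -7.1, 1], [0.79, -0.436, 0, -7.1, 1], [0.79, -0.436, 0, -7.1, 1], [0.79, -0.436, 0, -7.1, 1], [0.79, -0.436, 0, -7.1, 1], [0.79, -0.436, 0, -7.1, 1]],
  ],
)

```text
clock: 0.82
eef_pos: [0.381, 0.3428, 0.2497]
tool_rot: [0.587, 0.81, -0.0, -0.0]
ft_force: [0.0, -0.1, 0.2]
grip_width: 0.0853
grasp_force: 0.0
```

Request:
apply_moves(
  targets=[
    [[0.79, -0.436, -0.4, -7.1, 1], [0.79, -0.436, -0.4, -7.1, 1], [0, 0, -0.8, -7.1, 1], [0, 0, -0.8, -7.1, 1], [0, 0, -0.8, -7.1, 1], [0, 0, 0, 0, 1]],
  ],
)

```text
clock: 1.32
eef_pos: [0.439, 0.3058, 0.1152]
tool_rot: [0.805, 0.594, -0.007, -0.0]
ft_force: [-1.5, -0.1, -1.4]
grip_width: 0.0856
grasp_force: 0.0
```

```bash
cat >> h.py <<'E'
def state():
    o=get_obs();R=Rotation.from_quat(o["tool_rot"]).as_matrix()
    print("t",round(o["clock"],2),"tcp",np.round(o["eef_pos"],4),"yaw_y",round(np.degrees(np.arctan2(R[1,1],R[0,1])),2),"z",np.round(R[:,2],3),"F",np.round(o["ft_force"],1),"w",round(o["grip_width"],4),"g",round(o["grasp_force"],1),"q",np.round(o["joint_pos"],2))
    return o,R
E
python3 - <<'E'
from h import *
state()
im,d,p=cloud("scene");
cv2.imwrite("pics/hover.png",cv2.resize(im[100:290,100:440],None,fx=2.3,fy=2.3,interpolation=cv2.INTER_CUBIC))
E
```

```text
t 1.32 tcp [0.439  0.3058 0.1152] yaw_y -17.18 z [-0.011 -0.008 -1.   ] F [-1.5 -0.1 -1.4] w 0.0856 g 0.0 q [ 0.61  0.41 -0.12  1.05  0.    2.48]
```

View pics/hover.png

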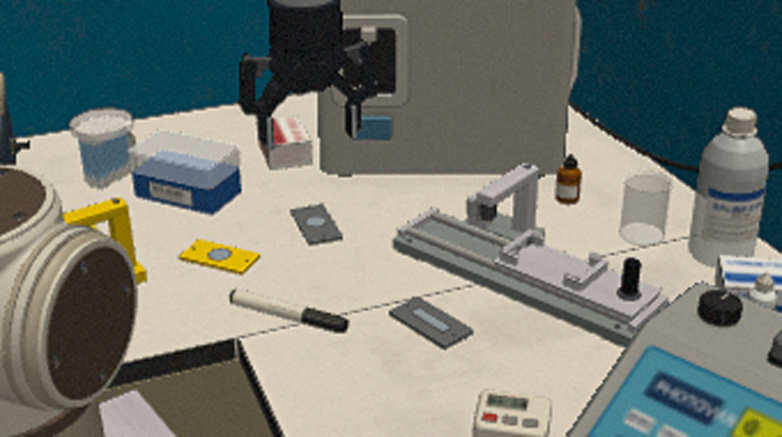

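The hover crop shows the open gripper above the round plate, with the plate at about (316,222). Descending and gripping now.

Request:
apply_moves(
  targets=[
    [[0, 0, -0.7, 0, 1], [0, 0, -0.7, 0, 1], [0, 0, -0.6, 0, 1], [0, 0, -0.4, 0, 1], [0, 0, -0.1, 0, 1], [0, 0, 0, 0, 1], [0, 0, 0, 0, 1]],
  ],
)

```text
clock: 1.95
eef_pos: [0.4443, 0.3103, 0.024]
tool_rot: [0.803, 0.595, 0.002, 0.0]
ft_force: [-0.0, -0.1, 0.8]
grip_width: 0.0856
grasp_force: 0.0
```

```bash
python3 -c "
from h import *
state()"
```

```text
t 1.95 tcp [0.4443 0.3103 0.024 ] yaw_y -16.92 z [ 0.003  0.002 -1.   ] F [-0.  -0.1  0.8] w 0.0856 g 0.0 q [ 0.61  0.52 -0.22  0.83 -0.    2.48]
```

Request:
apply_moves(
  targets=[
    [[0, 0, -0.13, 0, 0.6], [0, 0, 0, 0, 0.2], [0, 0, 0, 0, -0.2], [0, 0, 0, 0, -0.6], [0, 0, 0, 0, -1], [0, 0, 0, 0, -1], [0, 0, 0, 0, -1], [0, 0, 0, 0, -1]],
  ],
)

```text
clock: 2.62
eef_pos: [0.4437, 0.3097, 0.0179]
tool_rot: [0.804, 0.595, 0.001, 0.0]
ft_force: [-0.6, -0.4, 5.8]
grip_width: 0.0378
grasp_force: 60.7
```

```bash
python3 -c "
from h import *
state()"
```

```text
t 2.62 tcp [0.4437 0.3097 0.0179] yaw_y -17.01 z [ 0.002  0.001 -1.   ] F [-0.6 -0.4  5.8] w 0.0378 g 60.7 q [ 0.61  0.53 -0.22  0.81  0.    2.48]
```

Request:
apply_moves(
  targets=[
    [[0, 0, 0.3, 0, -1], [0, 0, 0.6, 0, -1], [0, 0, 0.8, 0, -1], [0, 0, 0.8, 0, -1], [0, -0.2, 0.3, 4, -1], [0, -0.2, 0, 7, -1], [0, -0.2, 0, 7, -1], [0, 0, 0, 6, -1]],
  ],
)

```text
clock: 3.28
eef_pos: [0.4428, 0.2839, 0.1291]
tool_rot: [0.661, 0.75, -0.0, 0.0]
ft_force: [0.3, 0.7, -1.1]
grip_width: 0.0376
grasp_force: 60.4
```

```bash
cat > fit.py <<'E'
from h import *
from scipy.optimize import minimize
D={"top":np.load("top0.npz"),"scene":np.load("scene0.npz")}
G={}
for n,d in D.items():
    g=cv2.GaussianBlur(cv2.cvtColor(d["im"],cv2.COLOR_BGR2GRAY).astype(np.float32),(0,0),1.2)
    G[n]=np.hypot(cv2.Sobel(g,5,1,0)/8,cv2.Sobel(g,5,0,1)/8); G[n]=np.minimum(G[n],np.percentile(G[n],97))
def W(c,yaw,L):
    L=np.asarray(L,float);co,s=np.cos(yaw),np.sin(yaw)
    return np.stack([c[0]+co*L[...,0]-s*L[...,1],c[1]+s*L[...,0]+co*L[...,1],L[...,2]],-1)
ys=np.linspace(-.130,.145,120);xs=np.linspace(-.035,.035,40);z=np.zeros
edges=np.concatenate([np.c_[-.04+0*ys,ys,.018+0*ys],np.c_[.04+0*ys,ys,.018+0*ys],np.c_[xs,-.138+0*xs,.027+0*xs],np.c_[xs,.153+0*xs,.027+0*xs]])
def sc(v,cams):
    t=0
    for n in cams:
        q=proj(n,W(v[:2],v[2],edges)); t+=cv2.remap(G[n],q[None,:,0].copy(),q[None,:,1].copy(),cv2.INTER_LINEAR).mean()/G[n].max()
    return -t
for cams in(["top"],["scene"],["top","scene"]):
    best=min((sc((a,b,y),cams),a,b,y) for a in np.arange(.53,.58,.004) for b in np.arange(.05,.1,.004) for y in np.radians(np.arange(4,14,1)))
    r=minimize(sc,best[1:],args=(cams,),method="Nelder-Mead",options=dict(initial_simplex=np.array(best[1:])+np.array([[0,0,0],[.003,0,0],[0,.003,0],[0,0,.02]])))
    print(cams,np.round(r.x[:2],4),np.degrees(r.x[2]).round(2),-r.fun)
# knob silhouette
th=np.linspace(0,2*np.pi,40);circ=np.c_[.008*np.cos(th),.008*np.sin(th)]
cyl=np.concatenate([np.c_[circ,0*th+.036],np.c_[circ,0*th+.072]])
for n,d in D.items():
    g=cv2.resize(cv2.cvtColor(d["im"],cv2.COLOR_BGR2GRAY),None,fx=4,fy=4,interpolation=cv2.INTER_CUBIC).astype(float)
    def f(v):
        h=cv2.convexHull(((proj(n,W(v,0,cyl))+.5)*4-.5).astype(np.float32)).astype(np.int32)
        m=np.zeros(g.shape,np.uint8);cv2.fillConvexPoly(m,h,1);o=cv2.dilate(m,np.ones((9,9)))-m
        return g[m>0].mean()-g[o>0].mean()
    b=min((f((x,y)),x,y) for x in np.arange(.56,.595,.0007) for y in np.arange(-.055,-.02,.0007))
    print("knob",n,b)
E
python3 fit.py; python3 -c "
from h import *
state()"
```

```text
['top'] [0.5494 0.0745] 13.89 0.5610737800598145
t 3.28 tcp [0.4428 0.2839 0.1291] yaw_y 7.26 z [-0.    -0.001 -1.   ] F [ 0.3  0.7 -1.1] w 0.0376 g 60.4 q [ 0.57  0.38 -0.14  1.06 -0.    2.01]Traceback (most recent call last):
  File "fit.py", line 19, in <module>
    best=min((sc((a,b,y),cams),a,b,y) for a in np.arange(.53,.58,.004) for b in np.arange(.05,.1,.004) for y in np.radians(np.arange(4,14,1)))
  File "fit.py", line 19, in <genexpr>
    best=min((sc((a,b,y),cams),a,b,y) for a in np.arange(.53,.58,.004) for b in np.arange(.05,.1,.004) for y in np.radians(np.arange(4,14,1)))
              ~~^^^^^^^^^^^^^^
  File "fit.py", line 16, in sc
    q=proj(n,W(v[:2],v[2],edges)); t+=cv2.remap(G[n],q[None,:,0].copy(),q[None,:,1].copy(),cv2.INTER_LINEAR).mean()/G[n].max()
  File "h.py", line 12, in proj
    c=imaging.get_calibration(name);K=np.array(c["camera_matrix"]);R=Rotation.from_quat(c["rotation"]).as_matrix()
ValueError: time passes only in moves, steps and waits
```

```bash
sed -i 's/^from workcell.*/&\nCAL={n:imaging.get_calibration(n) for n in ("top","scene")}/; s/imaging.get_calibration(name)/CAL[name]/' h.py; sed -i 's/arange(4,14,1)/arange(4,22,1)/' fit.py; python3 fit.py
```

```text
['top'] [0.5494 0.0747] 13.91 0.5610926151275635
['scene'] [0.5408 0.0578] 12.08 0.6575496792793274
['top', 'scene'] [0.554  0.0625] 13.77 0.9813669919967651
knob top (np.float64(-42.03875627632004), np.float64(0.5754000000000008), np.float64(-0.03400000000000002))
knob scene (np.float64(-120.67581544650105), np.float64(0.5775000000000009), np.float64(-0.041000000000000016))
```

Run:
```python
from h import *
a=np.radians(13.8); c0=(.552,.070); out=[]
for n in("scene","top"):
    im=np.load(n+"0.npz")["im"]
    r=rect(n,im,c0,a,.06,.16,.034,.0004)
    r=cv2.convertScaleAbs(r,alpha=1 if n=="scene" else 1.7)
    for k in range(-15,16): cv2.line(r,(int(400+k*25),0),(int(400+k*25),12 if k%5 else 25),(0,0,255),1)
    for k in range(-5,6): cv2.line(r,(0,150+k*25),(12,150+k*25),(0,0,255),1)
    out.append(r[:, :800])
cv2.imwrite("pics/rect2.png",np.vstack(out)[:600])
```

```text
(no output)
```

View pics/rect2.png

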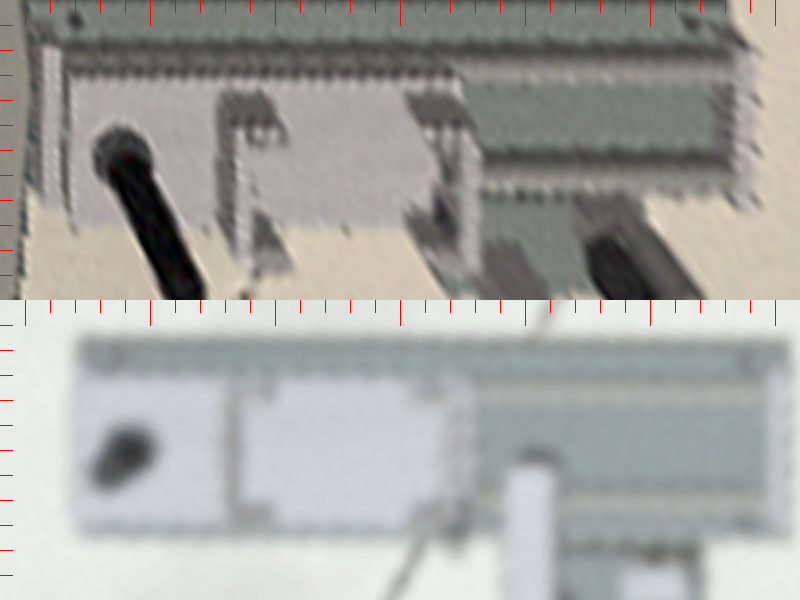

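The rect2 picture confirms the rail yaw at 13.8°: both views come out axis-aligned. The carriage's near and far edges are at rows 80 and 228, its left end is at col 70–78, the knob foot is at col 123–132 and the pocket centre is about col 340. The two cameras differ by the same ~3 mm on the plate, so averaging them puts the pocket at about (0.5585, 0.0469). Next I'll carry the plate over, above the head.

Request:
apply_moves(
  targets=[
    [[0, 0, 0.9, 0, -1], [0.41, -0.85, 0.1, 3.5, -1], [0.41, -0.85, 0, 3, -1], [0.41, -0.85, 0, 0, -1], [0.41, -0.85, 0, 0, -1], [0.41, -0.85, 0, 0, -1], [0.41, -0.85, 0, 0, -1], [0.41, -0.85, 0, 0, -1]],
  ],
)

```text
clock: 3.95
eef_pos: [0.558, 0.0454, 0.1687]
tool_rot: [0.619, 0.785, -0.0, -0.0]
ft_force: [0.5, -0.0, -0.7]
grip_width: 0.0375
grasp_force: 60.6
```

Request:
apply_moves(
  targets=[
    [[0, 0, -0.5, 0, -1], [0, 0, -0.7, 0, -1], [0, 0, -0.5, 0, -1], [0, 0, -0.3, 0, -1], [0, 0, 0, 0, -1], [0, 0, 0, 0, -1]],
  ],
)

```text
clock: 4.45
eef_pos: [0.557, 0.0471, 0.088]
tool_rot: [0.619, 0.785, -0.001, -0.001]
ft_force: [0.5, 0.5, -0.3]
grip_width: 0.0378
grasp_force: 60.6
```

Run:
```python
from h import *
o,R=state()
a=np.radians(13.8)
im,d,p=cloud("scene");np.savez("scene1.npz",im=im,p=p)
r=rect("scene",im,(.5585,.0469),a,.06,.08,.048,.0003)
t,dt,pt=cloud("top")
r2=cv2.convertScaleAbs(rect("top",t,(.5585,.0469),a,.06,.08,.048,.0003),alpha=1.7)
cv2.imwrite("pics/hov2.png",np.hstack([cv2.resize(im[120:270,240:400],(373,350),interpolation=cv2.INTER_CUBIC), cv2.resize(r,(427,350))]))
```

```text
t 4.45 tcp [0.557  0.0471 0.088 ] yaw_y 13.49 z [-0.002 -0.    -1.   ] F [ 0.5  0.5 -0.3] w 0.0378 g 60.6 q [ 0.08  0.48 -0.09  1.   -0.    1.42]
```

View pics/hov2.png

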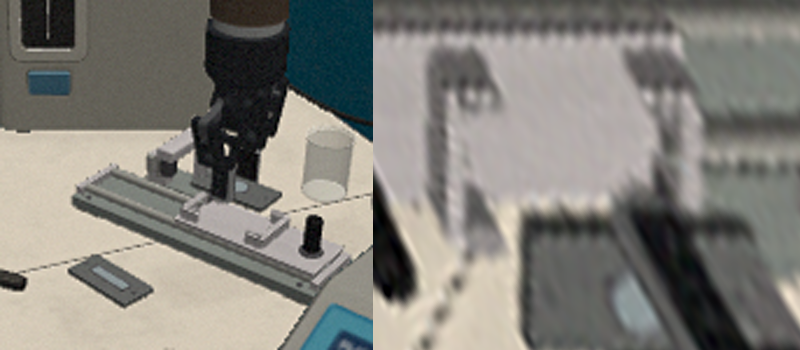

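The plate is in hand, level and above the pocket; the left view shows it over the carriage at (235,190). I'll compare the plate at its own height with the pocket at its height, in both cameras.

Run:
```python
from h import *
a=np.radians(13.8);o=(.5585,.0469)
t,dt,pt=cloud("top"); o0,R=state()
s1=np.load("scene1.npz")["im"];s0=np.load("scene0.npz")["im"];t0=np.load("top0.npz")["im"]
def tile(n,im,z,k=1):
    r=cv2.convertScaleAbs(rect(n,im,o,a,.036,.058,z,.0003),alpha=k)
    r=cv2.resize(r,(400,248))
    for q in range(-50,51,10): x=int(200+q*400/116);cv2.line(r,(x,0),(x,8),(0,0,255),1)
    for q in range(-30,31,10): y=int(124+q*400/116);cv2.line(r,(0,y),(8,y),(0,0,255),1)
    return r
b=np.vstack([np.hstack([tile("scene",s0,.034),tile("top",t0,.034,1.7)]),np.hstack([tile("scene",s1,.076),tile("top",t,.076,1.7)])])
cv2.imwrite("pics/cmp.png",b)
```

```text
t 4.6 tcp [0.5588 0.0474 0.0901] yaw_y 13.5 z [ 0.002  0.    -1.   ] F [0.2 0.1 0.1] w 0.0378 g 60.6 q [ 0.08  0.47 -0.09  1.    0.    1.42]
```

View pics/cmp.png

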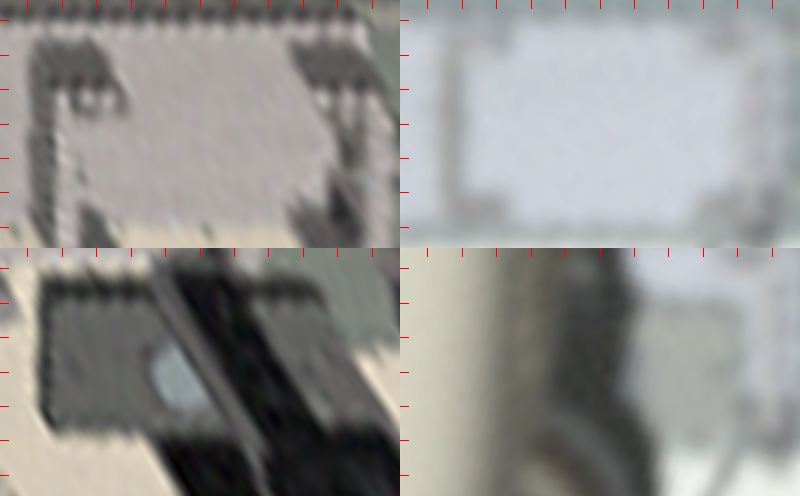

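Scene view: the plate's left end is at col 48 and it sits about 2 mm short along rail +y. Top view: the right end is at col 742, about 0.4 mm short. On average a +1.3 mm correction along y is needed. I'll descend carefully under force watch.

Request:
apply_moves(
  targets=[
    [[-0.01, 0.033, -0.15, 0.3, -1], [0, 0, -0.2, 0, -1], [0, 0, -0.15, 0, -1], [0, 0, -0.03, 0, -1], [0, 0, 0, 0, -1], [0, 0, 0, 0, -1], [0, 0, 0, 0, -1]],
  ],
)

```text
clock: 5.18
eef_pos: [0.5576, 0.0485, 0.0677]
tool_rot: [0.617, 0.787, 0.0, 0.0]
ft_force: [0.2, 0.2, -0.7]
grip_width: 0.0376
grasp_force: 60.6
```

Request:
apply_moves(
  targets=[
    [[0, 0, -0.05, 0, -1], [0, 0, -0.05, 0, -1], [0, 0, 0, 0, -1], [0, 0, 0, 0, -1]],
  ],
)

```text
clock: 5.52
eef_pos: [0.5575, 0.0485, 0.0636]
tool_rot: [0.617, 0.787, 0.0, 0.0]
ft_force: [-0.4, -0.6, 0.1]
grip_width: 0.038
grasp_force: 60.7
```

Request:
apply_moves(
  targets=[
    [[0, 0, -0.04, 0, -1], [0, 0, -0.04, 0, -1], [0, 0, 0, 0, -1], [0, 0, 0, 0, -1]],
  ],
)

```text
clock: 5.85
eef_pos: [0.5579, 0.0484, 0.0605]
tool_rot: [0.617, 0.787, 0.0, 0.001]
ft_force: [1.8, -1.1, -0.6]
grip_width: 0.0375
grasp_force: 60.6
```

```bash
python3 -c "
from h import *
state()"
```

```text
t 5.85 tcp [0.5579 0.0484 0.0605] yaw_y 13.78 z [ 0.001 -0.    -1.   ] F [ 1.8 -1.1 -0.6] w 0.0375 g 60.6 q [ 0.09  0.51 -0.13  0.94 -0.    1.42]
```

Request:
apply_moves(
  targets=[
    [[0.01, 0, -0.04, 0, -1], [0, 0, -0.04, 0, -1], [0, 0, 0, 0, -1], [0, 0, 0, 0, -1]],
  ],
)

```text
clock: 6.18
eef_pos: [0.5578, 0.0485, 0.0568]
tool_rot: [0.617, 0.787, -0.0, -0.0]
ft_force: [0.9, -0.1, -2.3]
grip_width: 0.0376
grasp_force: 60.5
```

Request:
apply_moves(
  targets=[
    [[0, 0, -0.04, 0, -1], [0, 0, -0.04, 0, -1], [0, 0, 0, 0, -1], [0, 0, 0, 0, -1]],
  ],
)

```text
clock: 6.52
eef_pos: [0.5572, 0.0485, 0.0533]
tool_rot: [0.617, 0.787, -0.001, -0.001]
ft_force: [0.8, -1.2, -3.4]
grip_width: 0.0377
grasp_force: 60.5
```

Request:
apply_moves(
  targets=[
    [[0, 0, -0.03, 0, -1], [0, 0, -0.03, 0, -1], [0, 0, 0, 0, -1], [0, 0, 0, 0, -1]],
  ],
)

```text
clock: 6.85
eef_pos: [0.5574, 0.0484, 0.052]
tool_rot: [0.617, 0.787, -0.0, -0.0]
ft_force: [-2.4, -1.8, 3.8]
grip_width: 0.0376
grasp_force: 61.2
```

Run:
```python
from h import *
state()
im,d,p=cloud("scene")
cv2.imwrite("pics/press.png",cv2.resize(im[130:270,260:430],None,fx=4.5,fy=4.2,interpolation=cv2.INTER_CUBIC))
```

```text
t 6.85 tcp [0.5574 0.0484 0.052 ] yaw_y 13.78 z [-0.001 -0.    -1.   ] F [-2.4 -1.8  3.8] w 0.0376 g 61.2 q [ 0.09  0.52 -0.14  0.92 -0.    1.42]
```

View pics/press.png

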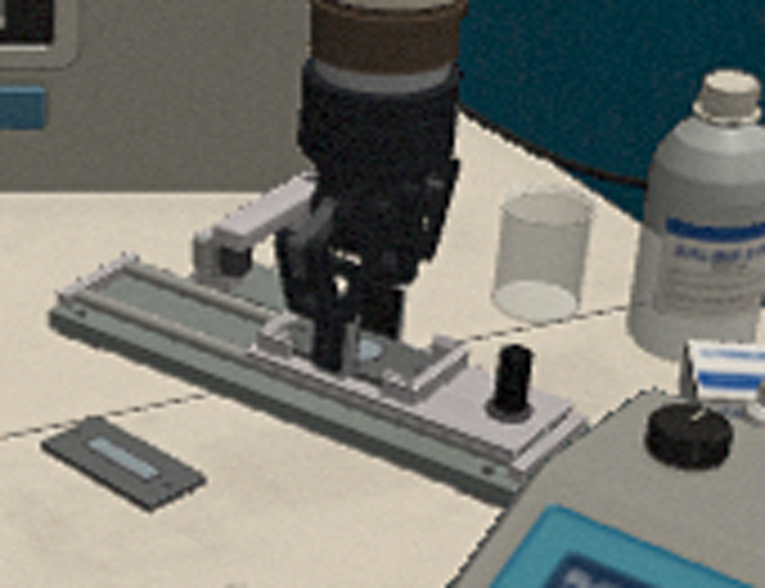

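The plate sits low between the end walls, with its pane at (370,347), and contact begins at the expected floor height. I'll press it firmly, then release.

Request:
apply_moves(
  targets=[
    [[0, 0, -0.04, 0, -1], [0, 0, -0.04, 0, -1], [0, 0, 0, 0, -1], [0, 0, 0, 0, -1]],
  ],
)

```text
clock: 7.23
eef_pos: [0.5574, 0.0485, 0.0518]
tool_rot: [0.617, 0.787, 0.0, 0.0]
ft_force: [-8.7, -1.2, 23.9]
grip_width: 0.0373
grasp_force: 63.3
```

Request:
apply_moves(
  targets=[
    [[0, 0, 0.05, 0, -1], [0, 0, 0.03, 0, -0.5], [0, 0, 0, 0, 0], [0, 0, 0, 0, 0.5], [0, 0, 0, 0, 0.5], [0, 0, 0, 0, 0.5], [0, 0, 0.3, 0, 0.5], [0, 0, 0.6, 0, 0.5]],
  ],
)

```text
clock: 7.9
eef_pos: [0.5552, 0.0485, 0.0846]
tool_rot: [0.617, 0.787, -0.002, -0.003]
ft_force: [-0.6, -0.2, -0.9]
grip_width: 0.0639
grasp_force: 0.0
```

Request:
apply_moves(
  targets=[
    [[0, 0, 0.8, 0, 0], [0, 0, 0.8, 0, -0.5], [0, 0, 0.6, 0, -1], [-0.8, 0, 0, 0, -1], [-0.8, 0, 0, 0, -1], [-0.8, 0, 0, 0, -1], [0, 0, 0, 0, -1]],
  ],
)

```text
clock: 8.48
eef_pos: [0.4542, 0.0482, 0.1741]
tool_rot: [0.617, 0.787, -0.003, -0.003]
ft_force: [-0.6, -0.1, -0.7]
grip_width: 0.0004
grasp_force: 0.0
```

Run:
```python
from h import *
state()
s0=np.load("scene0.npz");t0=np.load("top0.npz")
a=np.radians(13.8);o=np.array([.5585,.0469,0])
for n,b in(("scene",s0),("top",t0)):
    im,d,p=cloud(n)
    if n=="scene": sv=im
    for nm,P in(("before",b["p"]),("now",p)):
        q=P.reshape(-1,3)-o;x=q[:,0]*np.cos(a)+q[:,1]*np.sin(a);y=-q[:,0]*np.sin(a)+q[:,1]*np.cos(a)
        print(n,nm,[(yy,round(float(np.nanmedian(q[(abs(x)<.013)&(abs(y-yy/1e3)<.005),2]))*1e3,1)) for yy in(-60,-30,-20,0,20,30)])
r=rect("scene",sv,o[:2],a,.04,.125,.040,.0004)
cv2.imwrite("pics/seat.png",np.vstack([cv2.resize(sv[150:270,270:420],(780,440),interpolation=cv2.INTER_CUBIC),cv2.resize(r,(780,160))[:150]]))
```

```text
t 8.48 tcp [0.4542 0.0482 0.1741] yaw_y 13.82 z [-0.009 -0.001 -1.   ] F [-0.6 -0.1 -0.7] w 0.0004 g 0.0 q [ 0.11  0.21 -0.24  1.13  0.    1.44]
scene before [(-60, 33.8), (-30, 34.2), (-20, 33.8), (0, 34.0), (20, 33.6), (30, 33.8)]
scene now [(-60, 33.7), (-30, 40.0), (-20, 39.7), (0, 40.3), (20, 39.8), (30, 39.6)]
top before [(-60, 33.8), (-30, 34.7), (-20, 34.3), (0, 34.5), (20, 33.5), (30, 34.5)]
top now [(-60, nan), (-30, nan), (-20, nan), (0, nan), (20, 39.3), (30, 40.4)]
  return np.nanmean(a, axis, out=out, keepdims=keepdims)
```

View pics/seat.png

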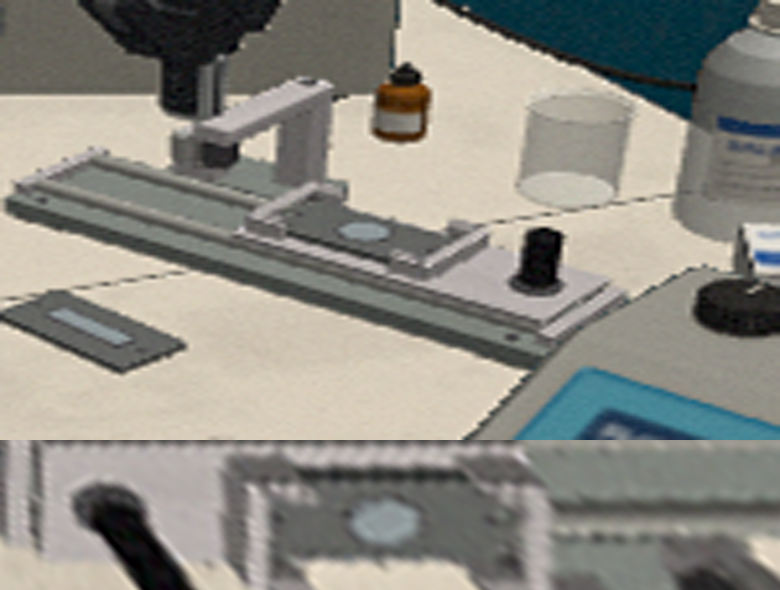

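The seat picture shows the plate with its round pane at (365,232), lying level in the pocket. Depth reads 40 mm along the whole plate, which is the 34 mm floor plus 6 mm of plate, so it is seated. Next is the knob, at about (0.578, -0.036).

Request:
apply_moves(
  targets=[
    [[0.72, -0.53, 0, 0, -0.5], [0.72, -0.53, 0, 0, 0], [0.72, -0.53, 0, 0, 0.4], [0.72, -0.53, 0, 0, 0.4], [0, 0, -0.6, 0, 0.4], [0, 0, -0.6, 0, 0.4], [0, 0, 0, 0, 0.4], [0, 0, 0, 0, 0.4]],
  ],
)

```text
clock: 9.25
eef_pos: [0.5767, -0.0364, 0.1259]
tool_rot: [0.617, 0.787, -0.001, -0.002]
ft_force: [-1.0, 1.0, 0.3]
grip_width: 0.0599
grasp_force: 0.0
```

Run:
```python
from h import *
o,R=state()
im,d,p=cloud("scene")
a=np.radians(13.8)
q=p.reshape(-1,3)-[.578,-.036,0];x=q[:,0]*np.cos(a)+q[:,1]*np.sin(a);y=-q[:,0]*np.sin(a)+q[:,1]*np.cos(a);z=q[:,2]
m=(abs(x)<.025)&(abs(y)<.025)&(z>.042)&(z<.071);print(m.sum(),np.percentile(x[m],[5,50,95]),np.percentile(y[m],[5,50,95]))
```

```text
t 9.25 tcp [ 0.5767 -0.0364  0.1259] yaw_y 13.77 z [-0.004  0.    -1.   ] F [-1.   1.   0.3] w 0.0599 g 0.0 q [-0.06  0.47  0.01  1.11  0.    1.27]
86 [-0.00714172 -0.00426321  0.00432444] [-0.0100075  -0.00496866  0.00266963]
```

Request:
apply_moves(
  targets=[
    [[0.02, 0, -0.5, 0, 0.4], [0, 0, -0.6, 0, 0.4], [0, 0, -0.4, 0, 0.4], [0, 0, -0.17, 0, 0.4], [0, 0, 0, 0, 0.4], [0, 0, 0, 0, 0.4]],
  ],
)

```text
clock: 9.8
eef_pos: [0.5789, -0.0361, 0.0622]
tool_rot: [0.617, 0.787, 0.001, 0.001]
ft_force: [0.2, -0.3, 0.1]
grip_width: 0.06
grasp_force: 0.0
```

Request:
apply_moves(
  targets=[
    [[0, 0, 0, 0, 0], [0, 0, 0, 0, -0.3], [0, 0, 0, 0, -0.6], [0, 0, 0, 0, -1], [0, 0, 0, 0, -1], [0, 0, 0, 0, -1], [0, 0, 0, 0, -1]],
  ],
)

```text
clock: 10.38
eef_pos: [0.5787, -0.0363, 0.0621]
tool_rot: [0.617, 0.787, 0.001, 0.001]
ft_force: [-0.4, -0.1, 5.9]
grip_width: 0.0143
grasp_force: 58.4
```

Run:
```python
from h import *
state()
# lens y in rail axes: head arm points above 80 mm in both cameras
a=np.radians(13.8);o=np.array([.5585,.0469,0])
for n in("scene","top"):
    q=np.load(n+"0.npz")["p"].reshape(-1,3)-o;x=q[:,0]*np.cos(a)+q[:,1]*np.sin(a);y=-q[:,0]*np.sin(a)+q[:,1]*np.cos(a);z=q[:,2]
    m=(abs(x)<.03)&(y>.04)&(y<.16)&(z>.08);print(n,m.sum(),np.percentile(x[m],[3,97]),np.percentile(y[m],[3,25,50,75,97]))
```

```text
t 10.38 tcp [ 0.5787 -0.0363  0.0621] yaw_y 13.79 z [ 0.002 -0.    -1.   ] F [-0.4 -0.1  5.9] w 0.0143 g 58.4 q [-0.06  0.54 -0.07  0.96  0.    1.27]
scene 118 [-0.00932747  0.02839494] [0.06791893 0.06946208 0.07342588 0.08047093 0.08636726]
top 91 [-0.00792261  0.02932815] [0.07297766 0.07713588 0.0827079  0.08703861 0.0916531 ]
```

Knob gripped. The lens is about 79 mm ahead along the rail, so I'll slide at a steady speed and watch the force.

Request:
apply_moves(
  targets=[
    [[-0.024, 0.097, 0, 0, -1], [-0.048, 0.194, 0, 0, -1], [-0.048, 0.194, 0, 0, -1], [-0.048, 0.194, 0, 0, -1], [-0.048, 0.194, 0, 0, -1], [-0.024, 0.097, 0, 0, -1], [0, 0, 0, 0, -1]],
  ],
)

```text
clock: 10.97
eef_pos: [0.5691, 0.0034, 0.062]
tool_rot: [0.617, 0.787, 0.001, 0.001]
ft_force: [-0.6, 0.6, 5.4]
grip_width: 0.014
grasp_force: 58.5
```

Request:
apply_moves(
  targets=[
    [[-0.024, 0.097, 0, 0, -1], [-0.024, 0.097, 0, 0, -1], [-0.024, 0.097, 0, 0, -1], [0, 0, 0, 0, -1], [0, 0, 0, 0, -1]],
  ],
)

```text
clock: 11.38
eef_pos: [0.5664, 0.0147, 0.0621]
tool_rot: [0.617, 0.787, 0.001, 0.001]
ft_force: [0.3, 1.3, 5.8]
grip_width: 0.0142
grasp_force: 58.5
```

Request:
apply_moves(
  targets=[
    [[-0.024, 0.097, 0, 0, -1], [-0.024, 0.097, 0, 0, -1], [0, 0, 0, 0, -1]],
  ],
)

```text
clock: 11.63
eef_pos: [0.5645, 0.0224, 0.062]
tool_rot: [0.617, 0.787, 0.001, 0.001]
ft_force: [-0.1, 1.1, 5.6]
grip_width: 0.0142
grasp_force: 58.5
```

Request:
apply_moves(
  targets=[
    [[-0.024, 0.097, 0, 0, -1], [0, 0, 0, 0, -1], [0, 0, 0, 0, -1]],
  ],
)

```text
clock: 11.88
eef_pos: [0.5636, 0.0262, 0.062]
tool_rot: [0.617, 0.787, 0.001, 0.001]
ft_force: [0.2, 1.3, 5.0]
grip_width: 0.0141
grasp_force: 58.5
```

Request:
apply_moves(
  targets=[
    [[-0.012, 0.049, 0, 0, -1], [0, 0, 0, 0, -1], [0, 0, 0, 0, -1]],
  ],
)

```text
clock: 12.13
eef_pos: [0.5632, 0.0277, 0.0621]
tool_rot: [0.617, 0.787, 0.001, 0.001]
ft_force: [1.5, 0.3, 4.7]
grip_width: 0.0143
grasp_force: 58.5
```

Request:
apply_moves(
  targets=[
    [[-0.012, 0.049, 0, 0, -1], [0, 0, 0, 0, -1], [0, 0, 0, 0, -1]],
  ],
)

```text
clock: 12.38
eef_pos: [0.5629, 0.029, 0.062]
tool_rot: [0.617, 0.787, 0.0, 0.002]
ft_force: [0.9, -1.7, 5.1]
grip_width: 0.0145
grasp_force: 58.5
```

Request:
apply_moves(
  targets=[
    [[-0.012, 0.049, 0, 0, -1], [0, 0, 0, 0, -1], [0, 0, 0, 0, -1]],
  ],
)

```text
clock: 12.63
eef_pos: [0.5625, 0.0305, 0.0621]
tool_rot: [0.618, 0.787, 0.0, 0.002]
ft_force: [0.4, -4.1, 6.5]
grip_width: 0.0145
grasp_force: 58.4
```

The ball has met the first pin (-4 N). Climbing in 2 mm steps.

Request:
apply_moves(
  targets=[
    [[-0.012, 0.049, 0, 0, -1], [0, 0, 0, 0, -1]],
  ],
)

```text
clock: 12.8
eef_pos: [0.562, 0.0325, 0.0621]
tool_rot: [0.618, 0.787, 0.0, 0.002]
ft_force: [0.9, -2.1, 5.4]
grip_width: 0.0142
grasp_force: 58.5
```

Request:
apply_moves(
  targets=[
    [[-0.012, 0.049, 0, 0, -1], [0, 0, 0, 0, -1]],
  ],
)

```text
clock: 12.97
eef_pos: [0.5614, 0.0352, 0.062]
tool_rot: [0.617, 0.787, 0.001, 0.001]
ft_force: [0.8, -0.8, 5.6]
grip_width: 0.0142
grasp_force: 58.5
```

Request:
apply_moves(
  targets=[
    [[-0.012, 0.049, 0, 0, -1], [0, 0, 0, 0, -1]],
  ],
)

```text
clock: 13.13
eef_pos: [0.5607, 0.0382, 0.062]
tool_rot: [0.617, 0.787, 0.001, 0.001]
ft_force: [0.0, 2.7, 5.8]
grip_width: 0.0146
grasp_force: 58.6
```

Request:
apply_moves(
  targets=[
    [[-0.006, 0.024, 0, 0, -1], [0, 0, 0, 0, -1]],
  ],
)

```text
clock: 13.3
eef_pos: [0.5603, 0.0396, 0.062]
tool_rot: [0.617, 0.787, 0.002, 0.0]
ft_force: [-0.7, 2.9, 5.5]
grip_width: 0.0144
grasp_force: 58.6
```

Request:
apply_moves(
  targets=[
    [[-0.006, 0.024, 0, 0, -1], [0, 0, 0, 0, -1]],
  ],
)

```text
clock: 13.47
eef_pos: [0.56, 0.0408, 0.062]
tool_rot: [0.617, 0.787, 0.002, 0.0]
ft_force: [-0.4, 2.8, 6.3]
grip_width: 0.0142
grasp_force: 58.6
```

It is being pulled in now (+2.9 N). I'll advance 1 mm at a time until the pull vanishes.

Request:
apply_moves(
  targets=[
    [[-0.006, 0.024, 0, 0, -1], [0, 0, 0, 0, -1], [0, 0, 0, 0, -1]],
  ],
)

```text
clock: 13.72
eef_pos: [0.5598, 0.0417, 0.062]
tool_rot: [0.617, 0.787, 0.002, 0.0]
ft_force: [-0.1, 3.3, 6.3]
grip_width: 0.0143
grasp_force: 58.6
```

Request:
apply_moves(
  targets=[
    [[-0.006, 0.024, 0, 0, -1], [0, 0, 0, 0, -1], [0, 0, 0, 0, -1]],
  ],
)

```text
clock: 13.97
eef_pos: [0.5597, 0.0422, 0.062]
tool_rot: [0.617, 0.787, 0.001, 0.001]
ft_force: [0.3, 2.0, 6.1]
grip_width: 0.0145
grasp_force: 58.6
```

Request:
apply_moves(
  targets=[
    [[-0.006, 0.024, 0, 0, -1], [0, 0, 0, 0, -1], [0, 0, 0, 0, -1]],
  ],
)

```text
clock: 14.22
eef_pos: [0.5596, 0.0424, 0.062]
tool_rot: [0.617, 0.787, 0.001, 0.001]
ft_force: [0.6, -0.8, 6.0]
grip_width: 0.0142
grasp_force: 58.5
```

Request:
apply_moves(
  targets=[
    [[-0.003, 0.012, 0, 0, -1], [0, 0, 0, 0, -1], [0, 0, 0, 0, -1]],
  ],
)

```text
clock: 14.47
eef_pos: [0.5597, 0.0424, 0.0621]
tool_rot: [0.617, 0.787, 0.001, 0.002]
ft_force: [0.5, -2.0, 4.3]
grip_width: 0.0147
grasp_force: 58.5
```

The carriage is captured at y = 0.0424, with the force changing sign while it stays put. I'll relax the push to near zero, settle and verify.

Request:
apply_moves(
  targets=[
    [[0.003, -0.013, 0, 0, -1], [0, 0, 0, 0, -1], [0, 0, 0, 0, -1], [0, 0, 0, 0, -1], [0, 0, 0, 0, -1], [0, 0, 0, 0, -1]],
  ],
)

```text
clock: 14.97
eef_pos: [0.5597, 0.0424, 0.062]
tool_rot: [0.617, 0.787, 0.001, 0.001]
ft_force: [1.0, 0.1, 5.0]
grip_width: 0.0142
grasp_force: 58.5
```

Run:
```python
from h import *
state()
a=np.radians(13.8);k=np.array([.5596,.0424]);u=np.array([-np.sin(a),np.cos(a)]);o=np.r_[k+.085*u,0];print("pocket",o)
P0={n:np.load(n+"0.npz")["p"] for n in("scene","top")}
for n in("scene","top"):
    im,d,p=cloud(n)
    q=p.reshape(-1,3)-o;x=q[:,0]*np.cos(a)+q[:,1]*np.sin(a);y=-q[:,0]*np.sin(a)+q[:,1]*np.cos(a);z=q[:,2]
    m=(abs(x)<.03)&(abs(y)<.04)&(z>.08)&(z<.1);print(n,"head y",np.round(np.nanpercentile(y[m],[3,50,97])*1e3,1) if m.any() else None)
    print([(yy,m2.sum(),round(float(np.nanmedian(z[m2]))*1e3,1)) for yy in(-34,-28,-20,20,28,34) if (m2:=(abs(x+.008)<.01)&(abs(y-yy/1e3)<.004)&(z<.06)).any()])
    b=P0[n].reshape(-1,3)
    for nm,c,h in(("slot",(.4243,.0757),.006),):
        for t,Q in(("0",b),("1",p.reshape(-1,3))):
            w=(np.hypot(Q[:,0]-c[0],Q[:,1]-c[1])<.06)&(Q[:,2]>.003)&(Q[:,2]<.012);print(nm,t,Q[w].mean(0).round(4),w.sum())
```

```text
t 14.97 tcp [0.5597 0.0424 0.062 ] yaw_y 13.78 z [ 0.003  0.    -1.   ] F [1.  0.1 5. ] w 0.0142 g 58.5 q [ 0.08  0.51 -0.12  0.94 -0.    1.41]
pocket [0.53932466 0.12494641 0.        ]
scene head y [-13.2  -7.1   7.1]
[(-34, np.int64(9), 40.0), (-28, np.int64(7), 39.7), (-20, np.int64(16), 39.8), (20, np.int64(17), 39.7), (28, np.int64(15), 38.8), (34, np.int64(14), 40.8)]
slot 0 [0.4262 0.0723 0.0057] 386
slot 1 [0.4257 0.072  0.0057] 392
top head y [-7.3  2.3 11.3]
[(-34, np.int64(16), 40.0), (-28, np.int64(17), 39.9), (-20, np.int64(21), 39.3), (20, np.int64(15), 40.8), (28, np.int64(17), 40.6), (34, np.int64(20), 39.3)]
slot 0 [0.424  0.0761 0.0061] 434
slot 1 [0.4246 0.0768 0.0062] 434
```

The plate is level at 40 mm and the head is centred over the pocket: its y extents average about 0 over the two cameras. The push is near zero, plate_slot hasn't moved and the knob is still gripped. Handing in.

```bash
python3 -c "
from workcell import order
print(order.job_done())"
```

```text
the job is handed in; nothing more can be done
None
```

The job is handed in at 15 s on the clock: the round-window plate sits level on the pocket floor, the carriage is at rest in the notch under the lens with the knob still gripped, and the slot plate has not moved (I did not re-measure the bystanders).

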